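# Centre the dishes on the balance pan and tare

### The job

The stacked pair of empty petri dishes was set down off-centre on the balance pan, which makes the balance read wrong. With the fingertips only, push the dishes across the pan until they sit in its middle (to within about a centimetre) and take the fingers off them, then press the tare key - the right-hand one of the two keys to the right of the display - lightly until it clicks down, let it spring back and withdraw. Do not grasp or lift anything, do not press the other keys, do not press tare before the dishes are centred, and leave the cups, beans and marker pen round the balance where they are.

Things in the scene. Friction and masses are not known exactly. Their poses are not given: they have to be found in the camera images.
- balance: bench balance, 326 x 204 x 77 mm, off-white housing with a square steel pan on the back half and a front panel sloping down to its front with a display and three keys; stands firmly on the worktop and does not move. Origin under the housing, +x to its back, +y to its left as seen from the front (the front faces the robot, turned up to about 0.65 rad), z up. The housing top between the panel and the pan lies 68 mm above the worktop
- pan_centre (a point): middle of the flat steel pan, on its upper face, 77 mm above the worktop; the pan is 170 mm (balance x) by 178 mm (balance y) and has no rim
- dishes_centre (a point): centre (half-way up) of the two stacked white petri dishes, a round stack 90 mm across and 31 mm high, 50 g, that slides on the pan and starts 15 to 50 mm off-centre, toward the front of the pan
- key_tare_top (a point): middle of the top of the tare key: the right-hand one of the two keys close together at the right of the display, seen from the front. Key top 12 mm (balance x) by 17 mm (balance y), 58 mm above the worktop, standing 3.8 mm proud of the panel; like the panel it slopes 15 degrees down to the front. Beyond it to the right (balance -y) the panel is empty
- key_mode_top (a point): middle of the top of the mode key, same size, 22 mm to the left of the tare key (5 mm gap between them); not to be pressed
- key_on_top (a point): middle of the top of the on key, same size, at the left end of the panel; not to be pressed
- balance_key_tare (a joint): travel of the tare key in m: 0 released, 0.0008 fully down. Spring return; about 2.5 N starts to move it well and 4.5 N holds it fully down
- balance_key_mode (a joint): travel of the mode key in m, as the tare key
- balance_key_on (a joint): travel of the on key in m, as the tare key
- seed_cup_centre (a point): centre of a screw-lid cup of white beans, 62 mm across, 74 mm high, standing close to the right of the balance; bystander
- seed_cup_dark_centre (a point): centre of a screw-lid cup of dark red beans, 62 mm across, 73 mm high, standing farther to the right, near the open carton; bystander
- marker_pen_centre (a point): middle of a white felt marker pen 122 x 14 x 14 mm with a red cap, lying on the worktop to the left of the balance; bystander
- bean_bundle_centre (a point): middle of a bundle of green beans 120 x 72 x 26 mm lying well to the right of the balance, near the counter's edge; bystander
There are look-alikes about, which are no part of the job. Of the things like the part that bears dishes_centre, leave any that is red; of the rest the smaller one is meant.

How it is judged:
By the outcome, as a careful person would: the job done as asked, in the order asked, and still so for the second after the job is handed in, with the robot touching nothing.
It also fails if it takes over 40 s, if anything falls off the work surface, if the arm or the gripper's body presses on something with over 40 N, if the wrist force passes 120 N, or if a joint passes its speed limit or range.

### The arm

A 6-joint arm with a two-finger parallel gripper is mounted at the origin on a cart in front of the work surface, level with it; the furniture and walls round the work are solid. World frame = base frame: x ahead of the robot, y to its left, z up, the work surface at z = 0. Lengths are in mm, angles in degrees, forces in N, time in s.
With the tool pointing down it reaches from about 350 to 850 mm from the base axis. Payload 8.1 kg.
Tool frame: the origin (TCP) lies at the centre of the arm's flange, where the gripper is bolted on; the fingertips stand 173 mm ahead of it and the grasp point (between the pads) lies 155 mm ahead of it; z points along the fingers, y is the line along which they close (so a half turn about z gives the same grasp; the last joint's range is limited). The gripper opens to 85 mm and grips with 20 to 120 N. Pads are 22 mm wide; open, the fingers measure 114 mm over their backs; the gripper's body (76 mm by 85 mm) begins 54 mm behind the grasp point. The pads swing forward as they close: fully open they stand 13 mm farther back than shut.
Start: joints at [65.352, 7.471, 85.268, -0, 87.261, -4.893], TCP at [202.784, 564.699, 404.692] pointing down, gripper open.
Joint ranges: [-169.43, 169.43], [-51.17, 129.36], [1.28, 143.12], [-76.62, 256.62], [0, 156.53], [-152.29, 152.29]. Speed limits (degrees/s): [136.94, 136.94, 159.86, 180, 180, 180].

### API

Orientations are given as [roll, pitch, yaw] about the fixed x, y, z axes, in that order (R = Rz(yaw) Ry(pitch) Rx(roll)).
In Python, from bench import * gives the robot as it stands.
- The arm moves only by the shell command python3 -m jog 'ROWS' [FORCE]. ROWS is text: rows parted by semicolons, each of 7 numbers parted by spaces: the shift along the tool's x, y, z scaled (see below), then the turn, a rotation vector about the tool's x, y, z scaled (see below), then the closure, from -1 (fully open) to 1 (shut). In form: tx ty tz wx wy wz hand; .... A call has 1 to 5 rows; each row shifts and turns the commanded pose from where the row before left it, along the tool's axes as they then stand; what a row does not reach is not made up. The controller multiplies each number of a shift by 0.1 m and each number of a turn by 60 degrees. A row lasts 1/8 s, in which the tool goes at most 62.5 mm and 10.7 degrees, less where a joint would pass 70% of its speed; a pose out of reach is approached as far as the arm can. A call with a number of a shift or a turn outside -1 to 1 is refused whole. A call with a gripper value outside its range is refused whole. The fingers move at their own pace and stop on an object; FORCE is the grip in N (left out, the last holds). Time passes only in rows, so rows that do not move let the fingers close. It gives the time, the measured TCP pose, the force, the opening and the grip force at its end, in the units of the state.
- sense(): the state, without advancing time (a new reading comes with each control period).
- snapshot(name): name is "scene" or "top"; returns a dict with "img" (384x512x3 uint8, red, green, blue), "fx", "fy", "cx", "cy" (pixels), "dist" ([k1, k2, p1, p2, k3] as OpenCV has them; the pictures are not rectified), "extrinsics" (4x4, takes a point from camera to world coordinates). Camera axes: x right, y down, z forward; pixel columns grow to the right and rows downward; lengths in mm; the calibration is good to about 2 mm. A picture is of the moment at which its call begins. There is no depth.
- hand_in(): hands the job in; it is judged then, once.
The state is a dict: "time": time; "joint_pos": joint angles; "qd": joint speeds; "joint_efforts": joint torques, N m; "tool_pos": TCP position; "tcp_rot": TCP orientation; "ft_force": force on the tool from outside, world axes, zero at the start; "wrist_torque": the same for the moment, N m; "finger_gap": finger opening in mm; "grip_force": force on a finger pad.
Only numpy, scipy, OpenCV 4.12 (cv2) and the standard library are available. Lean on these libraries where they do the work, as an engineer would, in place of code of your own. Each camera call takes 0.05 s, during which the arm holds its last target. There are 200 camera calls.

## Working session

There is one attempt and no reset: what is moved stays moved. The work goes in short steps, Python scripts to look and compute and a shell command to move; the robot and the scene stay as the last step left them, time stands still between calls to the robot, and variables do not carry over. Pictures are saved under pics/ and viewed, at most 10 in all, crops included, and the job is handed in when it is done.

```bash
mkdir -p pics; ls
python3 - <<'E'
from bench import *
import cv2
s=sense();print(s)
for n in("scene","top"):
    d=snapshot(n);cv2.imwrite(f"pics/{n}0.png",cv2.cvtColor(d["img"],cv2.COLOR_RGB2BGR))
    print(n,d["fx"],d["fy"],d["cx"],d["cy"],d["dist"],d["extrinsics"])
E
```

```text
pics
{'time': 0.0, 'joint_pos': array([ 6.53502501e+01,  7.51651984e+00,  8.53297713e+01,  1.42837516e-03,
        8.72606386e+01, -4.89258308e+00]), 'qd': array([ 0.02901827, -0.04516014,  0.03558847,  0.0548886 ,  0.04658284,
        0.0396868 ]), 'joint_efforts': array([ 2.36059517e-03, -5.69399393e+01, -5.00555634e+01,  3.35361494e-05,
        1.44887177e-02,  6.63184665e-05]), 'tool_pos': array([202.6957212 , 564.48468882, 403.62468905]), 'tcp_rot': array([-1.79893582e+02, -1.05412303e-02,  1.60242754e+02]), 'ft_force': array([-0.46072555, -0.2119661 ,  0.38956334]), 'wrist_torque': array([-0.00350691, -0.02831456,  0.00642374]), 'grip_force': 0.0, 'finger_gap': 85.49547443585861}
scene 427.9760723937372 427.9760723937372 254.7495813515893 196.4392152260622 [-0.09720299  0.          0.          0.          0.        ] [[-9.31967232e-01 -3.08489382e-01  1.90450465e-01  2.87592533e+02]
 [-3.62533791e-01  7.89351546e-01 -4.95472893e-01  7.78184847e+02]
 [ 2.51575753e-03 -5.30809229e-01 -8.47487601e-01  1.00208343e+03]
 [ 0.00000000e+00  0.00000000e+00  0.00000000e+00  1.00000000e+00]]
top 458.5251781733589 458.5251781733589 256.7289907719522 197.6610419978983 [0.02127855 0.         0.         0.         0.        ] [[-1.49063634e-02 -9.91729930e-01  1.27473707e-01  3.39286046e+02]
 [-9.99876868e-01  1.54098116e-02  2.96408891e-03  2.47152724e+02]
 [-4.90392150e-03 -1.27413827e-01 -9.91837521e-01  1.16112893e+03]
 [ 0.00000000e+00  0.00000000e+00  0.00000000e+00  1.00000000e+00]]
```

View pics/scene0.png

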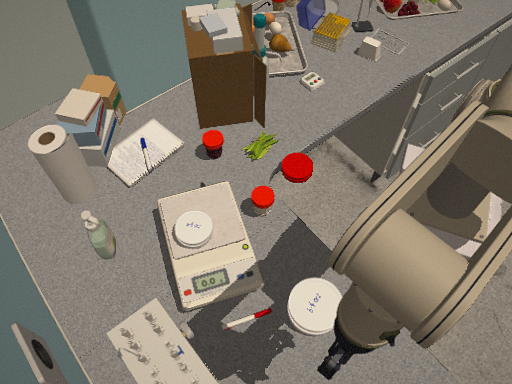

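View pics/top0.png

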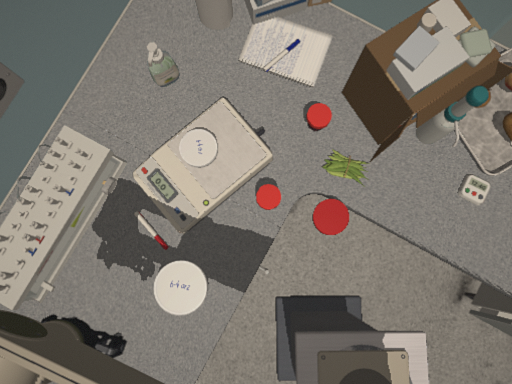

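Scene view: balance at about (210,245), the white dishes on its pan at (194,229), and a larger white dish at (315,305). Red-lidded things are at (213,140), (262,197) and (297,167). Top view: the pan dishes are at (198,147), and the other white stack at (181,287) is larger and off the balance. The red lids are at (319,116), (268,196) and (331,216). I choose the smaller white one on the pan. The keys are near (180,213), with the on key at (145,170). Next I check this in a crop.

```bash
cat > h.py <<'E'
import numpy as np, cv2
from bench import *
def K(d): return np.array([[d["fx"],0,d["cx"]],[0,d["fy"],d["cy"]],[0,0,1]])
def ray(d,uv):
    p=cv2.undistortPoints(np.array([[uv]],float),K(d),np.array(d["dist"]))[0,0]
    E=np.array(d["extrinsics"]); return E[:3,3],E[:3,:3]@np.array([p[0],p[1],1])
def at(d,uv,z):
    o,r=ray(d,uv); return o+r*(z-o[2])/r[2]
def px(d,P):
    E=np.linalg.inv(np.array(d["extrinsics"]))
    return cv2.projectPoints(np.array(P,float).reshape(-1,3),cv2.Rodrigues(E[:3,:3])[0],E[:3,3],K(d),np.array(d["dist"]))[0][:,0]
E
python3 - <<'E'
from h import *
a=cv2.imread("pics/top0.png")[90:240,120:280]; b=cv2.imread("pics/scene0.png")[175:315,145:275]
a=cv2.resize(a,(400,375),interpolation=cv2.INTER_CUBIC);b=cv2.resize(b,(390,420),interpolation=cv2.INTER_CUBIC)
o=np.zeros((420,790,3),np.uint8);o[:375,:400]=a;o[:,400:]=b
cv2.imwrite("pics/crop1.png",o)
E
```

```text
(no output)
```

View pics/crop1.png

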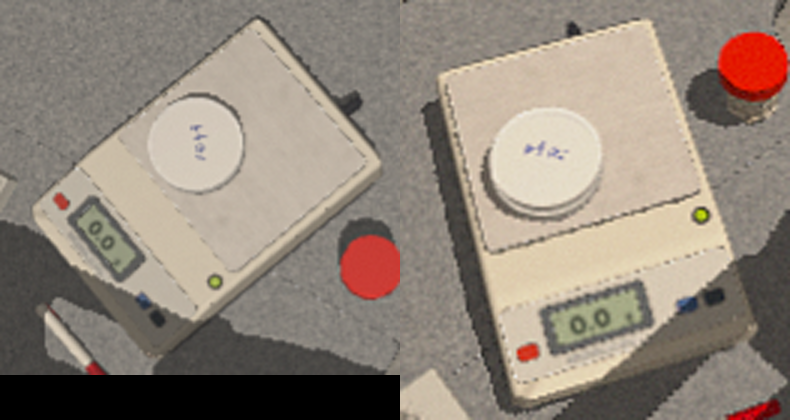

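The crop shows the white dish stack near the front-left of the pan, with the tare key (black) outermost right of the blue mode key. In the top view tare is at about (182.8,216.8), mode (177.2,210), on (144.4,170.4). In the scene view tare is at (249.7,273.7).

```bash
cat >> h.py <<'E'
def dish(d,c,z=108,r=24):
    im=d["img"].astype(int); m=((im.min(2)>205)&(im.max(2)-im.min(2)<32)).astype(np.uint8)
    k=np.zeros_like(m);cv2.circle(k,(int(c[0]),int(c[1])),r,1,-1);m=cv2.morphologyEx(m*k,cv2.MORPH_CLOSE,np.ones((5,5),np.uint8))
    cs=max(cv2.findContours(m,cv2.RETR_EXTERNAL,cv2.CHAIN_APPROX_NONE)[0],key=cv2.contourArea)
    h=cv2.convexHull(cs)[:,0]
    P=np.array([at(d,p,z)[:2] for p in h],np.float32)
    return cv2.minEnclosingCircle(P)
E
python3 - <<'E'
from h import *
t=snapshot("top");s=snapshot("scene")
np.set_printoptions(precision=1,suppress=True)
for c in([198,147],):print(t["img"][c[1],c[0]-10:c[0]+35:3].tolist())
L=lambda x,y:(x/2.5+120,y/2.5+90)
R=lambda x,y:((x-400)/3+145,y/3+175)
pt=np.array([at(t,L(*p),77) for p in((118,138),(233,271),(368,162),(258,22))])
ps=np.array([at(s,R(*p),77) for p in((490,252),(700,190),(648,22),(443,78))])
for p in(pt,ps):
    print(p[:,:2].tolist(),p.mean(0),[np.linalg.norm(p[i]-p[i-1]) for i in range(4)],
     np.degrees(np.arctan2(*((p[2]+p[3]-p[0]-p[1])[[1,0]]))),np.degrees(np.arctan2(*((p[0]+p[3]-p[1]-p[2])[[1,0]])))-90)
print("tare",at(t,L(157,317),58),at(s,R(714,296),58),"mode",at(t,L(143,300),58),at(s,R(686,304),58),"on",at(t,L(61,201),58),at(s,R(528,352),58))
print(dish(t,(198,147)),dish(s,(194,229)))
print("dish eye",at(t,L(196,144),108),at(s,R(547,159),108))
print("cup",at(t,(268,196),74),at(s,(262,197),74))
E
```

```text
[[211, 199, 186], [210, 199, 186], [211, 201, 186], [213, 203, 186], [178, 172, 172], [212, 202, 187], [210, 199, 185], [211, 201, 187], [211, 201, 186], [212, 202, 186], [177, 166, 153], [192, 179, 165], [192, 180, 165], [193, 180, 166], [193, 180, 166]]
[[609.9234198116583, 465.04146061523113], [478.4576294585252, 354.1813449961042], [582.4501706045316, 223.58493548605935], [724.058888827377, 328.8858960697975]] [598.7 342.9  77. ] [np.float64(177.66609987311543), np.float64(171.96865780792768), np.float64(166.94271709457462), np.float64(176.46903801113442)] -50.726499964875295 -51.63546964929339
[[607.0149626302737, 466.96932091326346], [474.2170681233264, 356.6929812185789], [576.9138661806379, 222.61814448812765], [716.6302128566965, 338.47546061755116]] [593.7 346.2  77. ] [np.float64(168.89693666818036), np.float64(172.61561888176794), np.float64(168.88663113319947), np.float64(181.50365073247912)] -51.041128121987484 -50.31394583901275
tare [437.3 429.5  58. ] [433.4 429.8  58. ] mode [454.  443.2  58. ] [451.2 443.9  58. ] on [552.5 523.9  58. ] [549.  524.5  58. ]Traceback (most recent call last):
  File "<stdin>", line 13, in <module>
  File "h.py", line 15, in dish
    cs=max(cv2.findContours(m,cv2.RETR_EXTERNAL,cv2.CHAIN_APPROX_NONE)[0],key=cv2.contourArea)
ValueError: max() iterable argument is empty
```

```bash
sed -i 's/m=((im.min(2)>205).*$/m=(im.sum(2)>thr(im,c)).astype(np.uint8)/; s/^def dish/def thr(im,c):\n    return 567\ndef dish/' h.py
python3 - <<'E'
from h import *
t=snapshot("top");s=snapshot("scene")
np.set_printoptions(precision=1,suppress=True)
print(s["img"][215,180:240:4].sum(1),s["img"][229,170:220:4].sum(1))
print(dish(t,(198,147)),dish(s,(194,229)))
L=lambda x,y:(x/2.5+120,y/2.5+90)
R=lambda x,y:((x-400)/3+145,y/3+175)
print("dish eye",at(t,L(196,144),108),at(s,R(547,159),108))
print("cup",at(t,(268,196),74),at(s,(262,197),74))
E
```

```text
[556 647 644 640 644 650 626 591 577 584 578 564 573 558 567] [578 390 640 648 649 641 644 651 646 648 655 578 574]
((593.396240234375, 389.92333984375), 47.8374137878418) ((590.6905517578125, 389.2326354980469), 62.91082000732422)
dish eye [595.3 385.5 108. ] [590.2 389.6 108. ]
cup [482.6 223.4  74. ] [478.3 230.4  74. ]
```

Candidates for the dishes: the white stack on the pan, top (198,147); the larger white stack off the balance, top (181,287); the red lids at (319,116), (268,196) and (331,216). I choose the smaller white one on the pan.

Measured positions:
- **Dishes:** about (593,388).
- **Pan middle:** about (596,344.5). The sides come out at 172 x 177 mm, against 170 x 178 given.
- **Balance yaw:** about -51°.

So the push is about 44 mm along heading -86°, with the part-open fingers straddling the round edge.

```bash
python3 -m jog '0 0 0 0 0 0.157 0.05; 0 0 0 0 0 0.157 0.05; 0 0 0 0 0 0.157 0.05; 0 0 0 0 0 0.157 0.05; 0 0 0 0 0 0.157 0.05' 20; python3 -m jog '0 0 0 0 0 0.157 0.05; 0 0 0 0 0 0.157 0.05; 0 0 0 0 0 0 0.05'
cat >> h.py <<'E'
from scipy.spatial.transform import Rotation as Ro
def delta(P,off=0):
    s=sense();R=Ro.from_euler("xyz",s["tcp_rot"],degrees=True)
    print("pos",s["tool_pos"],"rot",s["tcp_rot"],"gap",s["finger_gap"],"F",s["ft_force"],"t",s["time"])
    print("tool shift /100:",R.inv().apply(np.array(P)-s["tool_pos"])/100)
np.set_printoptions(precision=3,suppress=True)
E
python3 -c "
from h import *
delta([590,456,300])"
```

```text
time: 0.92
tool_pos: [202.8, 564.7, 404.6]
tcp_rot: [-180.0, 0.0, 112.8]
ft_force: [0.1, 0.3, -0.1]
finger_gap: 40.4
grip_force: 0.0
time: 1.3
tool_pos: [202.8, 564.7, 404.6]
tcp_rot: [-180.0, 0.0, 94.4]
ft_force: [0.2, 0.7, -0.6]
finger_gap: 40.7
grip_force: 0.0
pos [202.78  564.681 404.606] rot [-179.997    0.006   94.365] gap 40.66408354117934 F [ 0.195  0.67  -0.568] t 1.3
tool shift /100: [-1.378  3.778  1.046]
```

```bash
python3 -m jog '-0.172 0.472 0.1 0 0 0 0.05; -0.172 0.472 0.1 0 0 0 0.05; -0.172 0.472 0.1 0 0 0 0.05; -0.172 0.472 0.1 0 0 0 0.05; -0.172 0.472 0.1 0 0 0 0.05'>/dev/null; python3 -m jog '-0.172 0.472 0.1 0 0 0 0.05; -0.172 0.472 0.1 0 0 0 0.05; -0.172 0.472 0.1 0 0 0 0.05; 0 0 0 0 0 0 0.05; 0 0 0 0 0 0 0.05'
python3 -c "
from h import *
delta([590,456,258])
d=snapshot('top');e=snapshot('scene')
a=d['img'][90:240,120:280,::-1];b=e['img'][175:315,145:275,::-1]
a=cv2.resize(a,(400,375));b=cv2.resize(b,(390,420))
o=np.zeros((420,790,3),np.uint8);o[:375,:400]=a;o[:,400:]=b
cv2.imwrite('pics/p2.png',o)"
```

```text
time: 2.55
tool_pos: [589.6, 455.7, 324.2]
tcp_rot: [-179.9, 0.0, 94.4]
ft_force: [0.0, 0.6, 0.2]
finger_gap: 40.4
grip_force: 0.0
pos [589.645 455.731 324.185] rot [-179.944    0.006   94.425] gap 40.403094717013474 F [0.04  0.629 0.249] t 2.55
tool shift /100: [0.002 0.004 0.662]
```

View pics/p2.png

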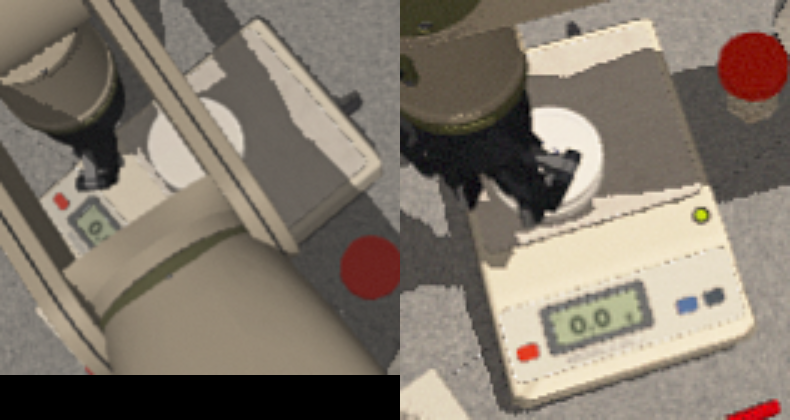

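The view shows the fingers beside the dish on its far-from-cup (+y) side, clear of it: one tip at crop (97,180) in the top view, both near (560,200) in the scene view. Now I lower them.

```bash
python3 -m jog '0 0 0.22 0 0 0 0.05; 0 0 0.22 0 0 0 0.05; 0 0 0.12 0 0 0 0.05; 0 0 0 0 0 0 0.05'; python3 -m jog '0 0 0.05 0 0 0 0.05; 0 0 0.04 0 0 0 0.05; 0 0 0 0 0 0 0.05;0 0 0 0 0 0 0.05'
python3 -c "
from h import *
delta([590,456,258])
for n,c,z in(('scene',(194,229),108),):
    d=snapshot(n);cv2.imwrite('pics/x.png',d['img'][175:315,145:275,::-1])
    print(px(d,[590,456,85]))"
```

```text
time: 3.15
tool_pos: [588.8, 455.4, 265.8]
tcp_rot: [-179.8, 0.1, 94.3]
ft_force: [-0.3, -0.9, -0.3]
finger_gap: 40.6
grip_force: 0.0
time: 3.65
tool_pos: [589.8, 455.8, 260.1]
tcp_rot: [180.0, -0.0, 94.3]
ft_force: [0.3, 0.2, 0.1]
finger_gap: 40.3
grip_force: 0.0
pos [589.78  455.844 260.058] rot [179.976  -0.016  94.301] gap 40.31506724450944 F [0.333 0.174 0.094] t 3.65
tool shift /100: [0.001 0.002 0.021]
[[183.068 256.063]]
```

```bash
python3 -m jog '-0.06 0 0 0 0 0 0.05; -0.06 0 0 0 0 0 0.05; -0.05 0 0 0 0 0 0.05; -0.05 0 0 0 0 0 0.05; -0.05 0 0 0 0 0 0.05' ; python3 -m jog '-0.05 0 0 0 0 0 0.05; -0.05 0 0 0 0 0 0.05; -0.05 0 0 0 0 0 0.05; -0.05 0 0 0 0 0 0.05; 0 0 0 0 0 0 0.05'
python3 -c "
from h import *
delta([592.4,395.5,260])
d=snapshot('top');e=snapshot('scene')
a=d['img'][90:240,120:280,::-1];b=e['img'][175:315,145:275,::-1]
a=cv2.resize(a,(400,375));b=cv2.resize(b,(390,420))
o=np.zeros((420,790,3),np.uint8);o[:375,:400]=a;o[:,400:]=b
cv2.imwrite('pics/p3.png',o)"
```

```text
time: 4.32
tool_pos: [591.7, 428.6, 259.7]
tcp_rot: [180.0, -0.0, 94.3]
ft_force: [0.3, 0.5, -0.2]
finger_gap: 40.2
grip_force: 0.1
time: 4.95
tool_pos: [593.3, 408.5, 259.7]
tcp_rot: [-180.0, 0.0, 94.3]
ft_force: [0.3, 0.1, -0.8]
finger_gap: 40.3
grip_force: 0.0
pos [593.266 408.515 259.701] rot [-179.994    0.008   94.28 ] gap 40.348515127630414 F [ 0.281  0.125 -0.826] t 4.95
tool shift /100: [-0.129 -0.018 -0.003]
```

View pics/p3.png

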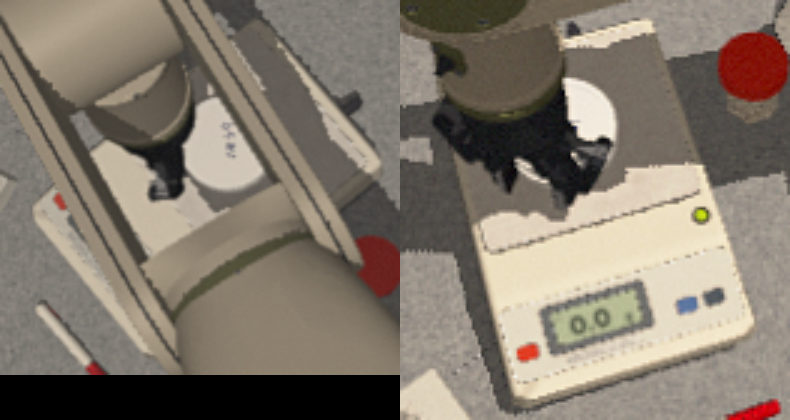

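The dish has moved right in the top view, with its right edge at crop (265,160). I fit a fixed-radius circle to the visible arc.

```bash
cat >> h.py <<'E'
from scipy.optimize import least_squares
def arc(d,c,T,r=26,z=108):
    im=d["img"].astype(int).sum(2); m=(im>T).astype(np.uint8)
    k=np.zeros_like(m);cv2.circle(k,(int(c[0]),int(c[1])),r,1,-1)
    m=cv2.morphologyEx(m*k,cv2.MORPH_CLOSE,np.ones((3,3),np.uint8))
    cs=max(cv2.findContours(m,cv2.RETR_EXTERNAL,cv2.CHAIN_APPROX_NONE)[0],key=cv2.contourArea)[:,0]
    cs=np.array([p for p in cs if np.hypot(*(p-np.array(c)))<r-1.5])
    P=np.array([at(d,p,z)[:2] for p in cs])
    f=lambda q:np.hypot(*(P-q).T)-44.5
    q=least_squares(f,at(d,c,z)[:2],loss="soft_l1",f_scale=1.0).x
    return q,np.sum(abs(f(q))<2.5),len(P)
def report(q,pc=(596,344.5),yaw=-51):
    a=np.radians(yaw);e=q-np.array(pc);return "bal off",np.array([e@[np.cos(a),np.sin(a)],e@[-np.sin(a),np.cos(a)]])
E
python3 -c "
from h import *
d=snapshot('top');e=snapshot('scene')
print(d['img'][150,195:235].astype(int).sum(1))
for n,dd,c in(('top',d,(207,147)),('scene',e,(199,217))):
  for T in (520,567,600): print(n,T,arc(dd,c,T))
print(px(d,[596,344.5,108]),px(e,[596,344.5,108]))"
```

```text
[593 587 588 587 587 587 583 585 586 584 583 586 585 592 595 579 565 484
 497 571 591 585 591 597 590 451 280 211 212 279 395 412 415 412 419 408
 297 188 321 405]
top 520 (array([594.618, 362.996]), np.int64(27), 119)
top 567 (array([597.787, 354.728]), np.int64(34), 89)
top 600 (array([579.735, 372.99 ]), np.int64(8), 9)
scene 520 (array([599.632, 359.919]), np.int64(12), 58)
scene 567 (array([599.719, 359.924]), np.int64(13), 58)
scene 600 (array([601.145, 360.313]), np.int64(12), 57)
[[215.862 147.041]] [[199.882 211.815]]
```

```bash
python3 -m jog '-0.05 0 0 0 0 0 0.05; -0.05 0 0 0 0 0 0.05; -0.02 0 0 0 0 0 0.05; 0 0 0 0 0 0 0.05' ; python3 -m jog '0.3 0 0 0 0 0 0.05; 0.3 0 0 0 0 0 0.05; 0.3 0 -0.4 0 0 0 0.05; 0.4 0 -0.4 0 0 0 0.05; 0.4 0 -0.2 0 0 0 0.05'
python3 -m jog '0.4 -0.3 0 0 0 0 0.05; 0.3 -0.5 0 0 0 0 0.05; 0 -0.5 0 0 0 0 0.05; 0 -0.5 0 0 0 0 0.05;0 0 0 0 0 0 0.05' 
python3 -c "
from h import *
d=snapshot('top');e=snapshot('scene')
a=d['img'][90:240,120:280,::-1];b=e['img'][175:315,145:275,::-1]
a=cv2.resize(a,(400,375));b=cv2.resize(b,(390,420))
o=np.zeros((420,790,3),np.uint8);o[:375,:400]=a;o[:,400:]=b
cv2.imwrite('pics/p4.png',o)
for n,dd,c in(('top',d,(216,147)),('scene',e,(200,212))):
  for T in (540,567,610): q=arc(dd,c,T); print(n,T,q,report(q[0]))
"
```

```text
time: 5.65
tool_pos: [594.1, 396.7, 259.7]
tcp_rot: [-180.0, 0.0, 94.3]
ft_force: [0.2, -0.6, 1.1]
finger_gap: 40.5
grip_force: 0.0
time: 6.28
tool_pos: [581.5, 567.8, 364.0]
tcp_rot: [179.8, -0.2, 94.3]
ft_force: [1.0, 0.9, 0.7]
finger_gap: 40.3
grip_force: 0.0
time: 6.9
tool_pos: [392.3, 623.3, 358.8]
tcp_rot: [-179.9, 0.1, 94.5]
ft_force: [0.9, 0.8, 0.6]
finger_gap: 40.6
grip_force: 0.0
top 540 (array([605.851, 347.503]), np.int64(28), 69) ('bal off', array([3.866, 9.545]))
top 567 (array([598.613, 346.945]), np.int64(96), 107) ('bal off', array([-0.256,  3.569]))
top 610 (array([597.764, 346.437]), np.int64(58), 102) ('bal off', array([-0.395,  2.59 ]))
scene 540 (array([597.522, 332.389]), np.int64(4), 56) ('bal off', array([10.37 , -6.439]))
scene 567 (array([597.646, 332.556]), np.int64(4), 56) ('bal off', array([10.318, -6.238]))
scene 610 (array([593.347, 346.741]), np.int64(23), 41) ('bal off', array([-3.411, -0.651]))
```

View pics/p4.png

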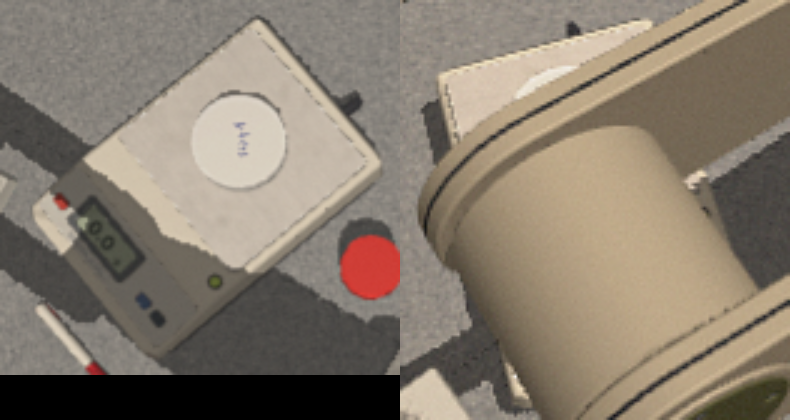

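Top view: the dishes now sit in the middle of the pan at crop (239,141), about 3–4 mm off. The fingers are off them and the scene camera is blocked by the arm. The key positions are collinear and 22 mm apart, as given. Next I shut the fingers, align with the balance and tilt 15° to meet the key squarely.

```bash
python3 -m jog '0 0 0 0 0 -0.144 1; 0 0 0 0 0 -0.144 1; 0 0 0 0 0 -0.144 1; 0 0 0 0 0 -0.143 1; 0 0 0 0 -0.125 0 1'; python3 -m jog '0 0 0 0 -0.125 0 1; 0 0 0 0 0 0 1;0 0 0 0 0 0 1'
cat > k.py <<'E'
from h import *
import sys
h=float(sys.argv[1])
a=np.radians(-51);xb=np.array([np.cos(a),np.sin(a),0]);yb=np.array([-xb[1],xb[0],0])
n=-np.sin(np.radians(15))*xb+np.cos(np.radians(15))*np.array([0,0,1])
key=np.array([435.4,429.6,58]);tip=key-6.5*yb
s=sense();R=Ro.from_euler("xyz",s["tcp_rot"],degrees=True).as_matrix()
print("n.z",-n@R[:,2],"x",R[:,0]@-xb,"y err",R[:,1]@yb)
Rt=np.c_[np.cross(yb,-n),yb,-n];print("rotvec/60",np.degrees(Ro.from_matrix(R.T@Rt).as_rotvec())/60)
t=s["tool_pos"]+173*R[:,2]
print("tip rel key bal x,y,normal",(t-key)@xb,(t-key)@yb,(t-key)@n)
delta(tip+(173+h)*n)
E
python3 k.py 40
```

```text
time: 7.62
tool_pos: [399.5, 621.9, 360.3]
tcp_rot: [179.9, 7.6, 128.7]
ft_force: [0.2, 0.0, -0.6]
finger_gap: 0.1
grip_force: 0.0
time: 8.0
tool_pos: [397.4, 622.9, 359.6]
tcp_rot: [180.0, 14.8, 128.8]
ft_force: [-0.6, 0.5, -0.4]
finger_gap: -0.0
grip_force: 0.0
n.z 0.9999951797397885 x 0.9666864182485233 y err 0.9999913583233955
rotvec/60 [-0.001 -0.003 -0.004]
tip rel key bal x,y,normal -129.7996766480057 91.97277346547072 163.36126506155546
pos [397.44  622.854 359.583] rot [179.986  14.829 128.759] gap -0.027123614496313224 F [-0.6    0.461 -0.356] t 8.0
tool shift /100: [-0.909 -0.981  1.232]
```

```bash
python3 -m jog '-0.22 -0.24 0.2 0 0 0 1; -0.23 -0.25 0.2 0 0 0 1; -0.23 -0.25 0.3 0 0 0 1; -0.23 -0.24 0.4 0 0 0 1; 0 0 0.13 0 0 0 1'; python3 -m jog '0 0 0 0 0 0 1;0 0 0 0 0 0 1'; python3 k.py 15
python3 -c "
from h import *
d=snapshot('top');e=snapshot('scene')
a=d['img'][160:240,130:230,::-1];b=e['img'][215:315,185:275,::-1]
a=cv2.resize(a,(400,320));b=cv2.resize(b,(360,400))
o=np.zeros((400,760,3),np.uint8);o[:320,:400]=a;o[:,400:]=b
cv2.imwrite('pics/p5.png',o)"
```

```text
time: 8.62
tool_pos: [395.0, 464.4, 261.3]
tcp_rot: [-179.7, 14.9, 128.7]
ft_force: [-0.9, -0.5, 0.3]
finger_gap: 0.2
grip_force: 0.0
time: 8.88
tool_pos: [396.0, 469.4, 266.3]
tcp_rot: [179.8, 14.9, 128.8]
ft_force: [0.1, 0.2, 1.3]
finger_gap: 0.1
grip_force: 0.0
n.z 0.9999962720634544 x 0.9662661603077819 y err 0.9999883090052382
rotvec/60 [ 0.002 -0.001 -0.004]
tip rel key bal x,y,normal -11.15162605961669 -5.182117143837723 42.66451895500492
pos [395.998 469.369 266.346] rot [179.799  14.922 128.75 ] gap 0.14586184197119395 F [0.073 0.161 1.315] t 8.875
tool shift /100: [ 0.001 -0.01   0.277]
```

View pics/p5.png

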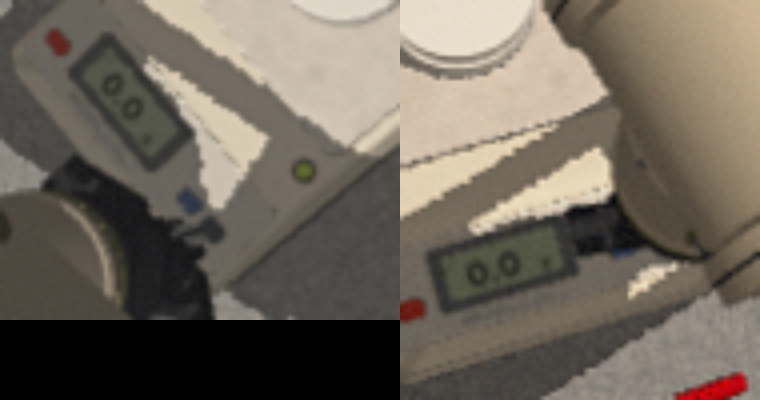

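Top crop: mode key at (190,203), tare at (211,230), with the fingertip end at about (190,235), above and in front of tare as expected while still 42 mm up. I go closer.

```bash
python3 -m jog '0 -0.01 0.13 0 0 0 1; 0 0 0.13 0 0 0 1; 0 0 0.05 0 0 0 1; 0 0 0 0 0 0 1; 0 0 0 0 0 0 1'; python3 k.py 6
python3 -c "
from h import *
d=snapshot('top');e=snapshot('scene')
s=sense();R=Ro.from_euler('xyz',s['tcp_rot'],degrees=True).as_matrix();p=s['tool_pos']
c=[p+R@np.array(v) for v in((11,14.5,173),(11,-14.5,173),(-11,-14.5,173),(-11,14.5,173))]
A=d['img'].copy()[160:240,130:230,::-1];a=cv2.resize(A,(800,640))[40:,:].copy()
for q in (px(d,c)-[130,160])*8+3.5-[0,40]: cv2.circle(a,tuple(int(v) for v in q),3,(0,255,0),-1)
cv2.imwrite('pics/p6.png',a)"
```

```text
time: 9.6
tool_pos: [399.6, 461.3, 234.8]
tcp_rot: [180.0, 15.0, 128.8]
ft_force: [0.3, 1.0, 0.5]
finger_gap: -0.2
grip_force: 0.0
n.z 0.9999998905929794 x 0.9659382779026962 y err 0.9999939040276141
rotvec/60 [-0.    -0.    -0.003]
tip rel key bal x,y,normal -2.422058766605003 -7.921710291853645 9.965487499368939
pos [399.611 461.335 234.776] rot [179.973  14.996 128.795] gap -0.20867960237062336 F [0.334 1.015 0.469] t 9.6
tool shift /100: [0.002 0.013 0.04 ]
```

View pics/p6.png

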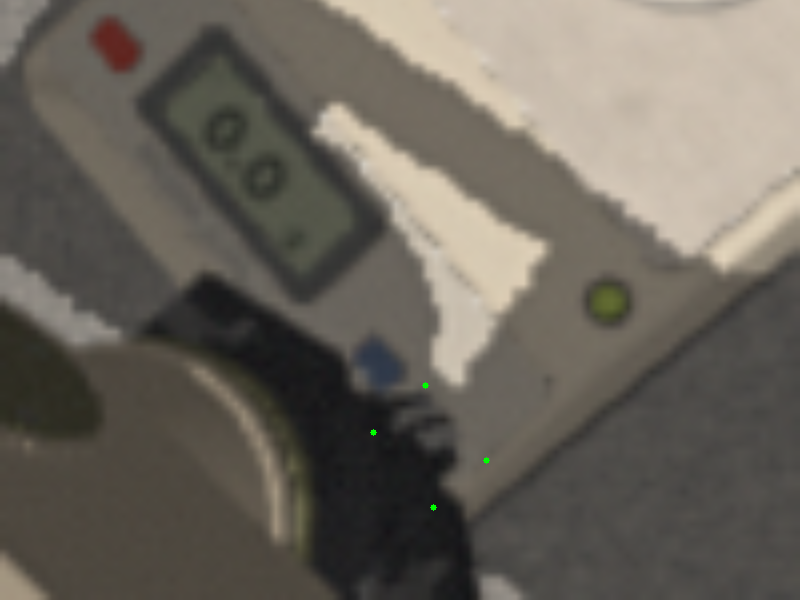

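The projected tip corners (425,385), (373,432), (433,507), (486,460) enclose the tare key's spot at about (422,414) to (440,440) and stay clear of the blue mode key at (377,362). Now I press slowly, watching the force.

```bash
python3 -m jog '0 0.013 0.03 0 0 0 1; 0 0 0.025 0 0 0 1; 0 0 0.015 0 0 0 1; 0 0 0 0 0 0 1; 0 0 0 0 0 0 1'; python3 k.py 0;  python3 -m jog '0 0 0.01 0 0 0 1; 0 0 0 0 0 0 1'; python3 -m jog '0 0 0.01 0 0 0 1; 0 0 0 0 0 0 1'
```

```text
time: 10.32
tool_pos: [401.6, 460.6, 227.8]
tcp_rot: [180.0, 15.0, 128.8]
ft_force: [-0.7, -0.9, -0.5]
finger_gap: 0.1
grip_force: 0.0
n.z 0.9999996415220385 x 0.9659263686737308 y err 0.9999940870858258
rotvec/60 [-0.001 -0.    -0.003]
tip rel key bal x,y,normal -0.5806101567509837 -6.861632995840694 2.70466451621495
pos [401.64  460.619 227.751] rot [179.997  14.999 128.802] gap 0.12322807258863591 F [-0.724 -0.896 -0.492] t 10.325
tool shift /100: [0.001 0.002 0.027]
time: 10.58
tool_pos: [401.8, 460.4, 226.7]
tcp_rot: [-180.0, 15.0, 128.8]
ft_force: [0.3, -0.4, -0.0]
finger_gap: 0.1
grip_force: 0.0
time: 10.82
tool_pos: [402.0, 460.2, 225.8]
tcp_rot: [180.0, 15.0, 128.8]
ft_force: [-0.2, 0.6, 0.3]
finger_gap: 0.2
grip_force: 0.1
```

```bash
for i in 1; do python3 -m jog '0 0 0.005 0 0 0 1; 0 0 0 0 0 0 1'|sed -n '2p;4p'; done; python3 -m jog '0 0 0.005 0 0 0 1; 0 0 0 0 0 0 1'|sed -n '2p;4p'; python3 -m jog '0 0 0.004 0 0 0 1; 0 0 0 0 0 0 1'|sed -n '2p;4p'
```

```text
tool_pos: [402.0, 460.2, 225.5]
ft_force: [-1.5, -0.2, 2.8]
tool_pos: [402.1, 460.1, 225.2]
ft_force: [-1.8, -0.1, 5.8]
tool_pos: [402.2, 460.1, 225.2]
ft_force: [-4.0, -0.3, 7.8]
```

The force rose from 0 to 8 N at the key-top height and the travel stopped, so the key has bottomed (4.5 N is enough). I check the state, then withdraw.

```bash
python3 k.py 0; python3 -m jog '0 0 0 0 0 0 1'|sed -n '1,4p'; python3 -m jog '0 0 -0.02 0 0 0 1; 0 0 -0.05 0 0 0 1; 0 0 -0.15 0 0 0 1; 0 0 -0.4 0 0 0 1; 0 0 -0.4 0 0 0 1'; python3 -m jog '0.4 0.3 -0.2 0 0 0 1; 0.4 0.4 0 0 0 0 1; 0.4 0.4 0 0 0 0 1; 0 0 0 0 0 0 1; 0 0 0 0 0 0 1'
python3 -c "
from h import *
d=snapshot('top');e=snapshot('scene')
a=d['img'][90:240,120:280,::-1];b=e['img'][175:315,145:275,::-1]
a=cv2.resize(a,(400,375));b=cv2.resize(b,(390,420))
o=np.zeros((420,790,3),np.uint8);o[:375,:400]=a;o[:,400:]=b
cv2.imwrite('pics/p7.png',o)
for n,dd,c in(('top',d,(216,147)),('scene',e,(200,212))):
  for T in (567,610): q=arc(dd,c,T); print(n,T,q,report(q[0]))
"
```

```text
n.z 0.9999998680157188 x 0.9659422475057687 y err 0.9999939825361424
rotvec/60 [-0.    -0.    -0.003]
tip rel key bal x,y,normal 0.12781213888000467 -6.723595157443266 0.011715395759504005
pos [402.154 460.11  225.155] rot [179.976  14.995 128.796] gap 0.25397448724478194 F [-4.004 -0.349  7.776] t 11.575
tool shift /100: [0.002 0.001 0.   ]
time: 11.7
tool_pos: [402.1, 460.1, 225.1]
tcp_rot: [180.0, 15.0, 128.8]
ft_force: [-3.7, -0.6, 7.5]
time: 12.32
tool_pos: [385.3, 480.7, 324.7]
tcp_rot: [-180.0, 15.0, 128.8]
ft_force: [-0.0, 0.3, 0.5]
finger_gap: 0.1
grip_force: 0.0
time: 12.95
tool_pos: [395.3, 643.8, 311.2]
tcp_rot: [-180.0, 15.0, 128.8]
ft_force: [0.3, -0.5, 0.8]
finger_gap: 0.0
grip_force: 0.0
top 567 (array([598.598, 346.994]), np.int64(91), 104) ('bal off', array([-0.303,  3.589]))
top 610 (array([595.072, 348.648]), np.int64(81), 268) ('bal off', array([-3.807,  1.89 ]))
scene 567 (array([600.8  , 356.231]), np.int64(28), 109) ('bal off', array([-6.096, 11.113]))
scene 610 (array([595.717, 346.88 ]), np.int64(69), 102) ('bal off', array([-2.028,  1.278]))
```

View pics/p7.png

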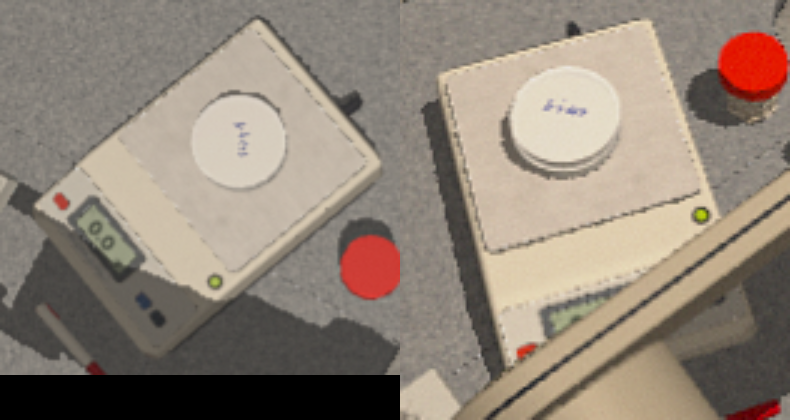

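The dishes are centred in both views (top crop (239,141), scene crop (565,118)), about 2–4 mm off. The keys, cup and pen are where they were, and the arm is clear.

```bash
python3 -c "
from bench import *
print(hand_in())"
```

```text
the job is handed in; nothing more can be done
None
```

The dishes were pushed to within about 4 mm of the pan's middle, then the tare key was pressed at about 8 N until it stopped moving and released. The arm withdrew and the job is handed in at about 13 s; the result came back without a verdict, and the key's click was judged from force and travel only.

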